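# Find the tired spring mount of the vacuum pump and push its tag down

### The arm

A 6-joint arm with a two-finger parallel gripper is mounted at the origin on the work surface. World frame = base frame: x ahead of the robot, y to its left, z up, the work surface at z = 0. Lengths are in m, angles in rad, forces in N, time in s.
With the tool pointing down it reaches from about 0.375 to 0.9 m from the base axis. Payload 3.1 kg.
Tool frame: the origin (TCP) lies at the centre of the arm's flange, where the gripper is bolted on; the fingertips stand 173 mm ahead of it and the grasp point (between the pads) lies 155 mm ahead of it; z points along the fingers, y is the line along which they close (so a half turn about z gives the same grasp; the last joint's range is limited). The gripper opens to 85 mm and grips with 20 to 120 N. Pads are 22 mm wide; open, the fingers measure 114 mm over their backs; the gripper's body (76 mm by 85 mm) begins 54 mm behind the grasp point. The pads swing forward as they close: fully open they stand 13 mm farther back than shut.
Start: joints at [-1.429, 0.527, 1.433, -0, 1.181, -0.178], TCP at [0.197, -0.593, 0.405] pointing down, gripper open.
Joint ranges: [-3.08, 3.08], [-0.75, 2.2], [0.22, 2.44], [-1.43, 4.57], [0, 2.65], [-2.85, 2.85]. Speed limits (rad/s): [2.79, 2.79, 3.14, 3.14, 3.14, 3.14].

### API

Orientations are given as a unit quaternion [x, y, z, w].
In Python, from workcell import status, optics, job gives the robot as it stands.
- The arm moves only by the tool servo_tool, never from a script. Its argument "motion" is a list of rows, each a list of 3 entries, a list of its own where there are three numbers: the shift along the world's x, y, z in m, then the turn about the world's z in degrees, then the opening, from 0 (shut) to 1 (fully open). In form: [[[tx, ty, tz], twist, gripper], ...]. A call has 1 to 10 rows; each row is the pose to reach, as a shift and turn from the pose commanded when the call began; what a row does not reach only later rows make up. A row lasts 1/12 s, in which the tool goes at most 41.7 mm and 7.16 degrees, less where a joint would pass 70% of its speed; a pose out of reach is approached as far as the arm can. A call with a gripper value outside its range is refused whole. The fingers move at their own pace and stop on an object; "newtons" is the grip in N (left out, the last holds). Time passes only in rows, so rows that repeat a pose let the fingers close. It gives the time, the measured TCP pose, the force, the opening and the grip force at its end, in the units of the state.
- status.get_obs(): the state, without advancing time (a new reading comes with each control period).
- optics.capture(name): name is "side" or "top"; returns the picture (384x512x3 uint8, blue, green, red); there is no depth.
- optics.camera_info(name): a dict with "camera_matrix" (3x3 intrinsics, pixels), "k1" (the pictures are not rectified: a ray, as slopes to the right and down, at radius r is drawn at 1 + k1 r^2 times it, then the intrinsics apply), "eye" and "attitude" of the camera in the world. Camera axes: x right, y down, z forward; pixel columns grow to the right and rows downward; lengths in m; the calibration is good to about 2 mm. A picture is of the moment at which its call begins. camera_info takes no time and is no camera call.
- job.sign_off(): hands the job in; it is judged then, once.
The state is a dict: "clock": time; "qpos": joint angles; "qvel": joint speeds; "joint_torque": joint torques, N m; "ee_pos": TCP position; "eef_rot": TCP orientation; "force": force on the tool from outside, world axes, zero at the start; "moment": the same for the moment, N m; "finger_gap": opening from 0.0 (shut) to 1.0 (fully open); "grip_force": force on a finger pad.
Only numpy, scipy, OpenCV 4.12 (cv2) and the standard library are available. Lean on these libraries where they do the work, as an engineer would, in place of code of your own. Each camera call takes 0.05 s, during which the arm holds its last target. There are 200 camera calls.

### The job

The vacuum pump has been lifted off its three spring mounts, and one of them has gone soft. With the closed fingertips press the three rubber pads one at a time, from the robot's left to its right, each about half way down, and let each come up again; then push the metal tag of the softest mount right down flat, to mark that mount for replacement. Leave the other two tags standing, press with no more than hand force, and do not pick up or shift the loose things lying about.

Things in the scene. Friction and masses are not known exactly. Their poses are not given: they have to be found in the camera images.
- plate: Fixed aluminium base plate, 180 (x) x 400 (y) x 15 mm thick, on the bench, turned up to 0.4 rad; origin at the centre of its underside, +y along the row of mounts to the robot's left, -x towards the robot. Three spring mounts are bolted on it in a row, about 115 mm apart; a soft, a firm and a hard spring that look alike stand in them in an order that is different each time and not told.
- mount_left: The left spring mount of the row, seen from the robot: dark steel foot 145 x 72 x 5 mm, coil spring, grey cup 50 mm across, black rubber pad (flat disc 44 mm across), its top 58 mm above the origin at rest. Origin on the spring's axis at the foot's underside (15 mm above the bench); axes as the plate's. Its tag is hinged 45 mm from the axis towards -x, pin along y, 10 mm above the origin.
- tag_left_end (a point): Point on the upper face of the metal tag of the left mount, 34 mm from the hinge pin, on its centre line (tag 34 mm wide, 3 mm thick, with a round end 51 mm from the pin); moves with it. The tag slopes up away from its mount, towards the robot.
- tag_left (a joint): Angle this tag is pushed down, rad: starts at 0 to 0.08, raised about 30 degrees; 0.55 is level, on its stop. Level, its pressing point (point) is 79 mm from the spring's axis towards mount -x and its upper face 11.5 mm above the mount's origin. Stiff hinge: it stays where left and takes 1 to 2 N near its end, pushed straight down.
- pad_left (a point): Centre of the top of the left mount's pad at rest (fixed point, does not follow the pad). Pads travel straight down 12 mm and spring back. All begin to give at about 1 N; half way (6 mm) they take between 3.5 and 11 N, the softest little more than half of what the next softest takes.
- mount_middle: The middle spring mount of the row, seen from the robot: dark steel foot 145 x 72 x 5 mm, coil spring, grey cup 50 mm across, black rubber pad (flat disc 44 mm across), its top 58 mm above the origin at rest. Origin on the spring's axis at the foot's underside (15 mm above the bench); axes as the plate's. Its tag is hinged 45 mm from the axis towards -x, pin along y, 10 mm above the origin.
- tag_middle_end (a point): Point on the upper face of the metal tag of the middle mount, 34 mm from the hinge pin, on its centre line (tag 34 mm wide, 3 mm thick, with a round end 51 mm from the pin); moves with it. The tag slopes up away from its mount, towards the robot.
- tag_middle (a joint): Angle this tag is pushed down, rad: starts at 0 to 0.08, raised about 30 degrees; 0.55 is level, on its stop. Level, its pressing point (point) is 79 mm from the spring's axis towards mount -x and its upper face 11.5 mm above the mount's origin. Stiff hinge: it stays where left and takes 1 to 2 N near its end, pushed straight down.
- pad_middle (a point): Centre of the top of the middle mount's pad at rest (fixed point, does not follow the pad). Pads travel straight down 12 mm and spring back. All begin to give at about 1 N; half way (6 mm) they take between 3.5 and 11 N, the softest little more than half of what the next softest takes.
- mount_right: The right spring mount of the row, seen from the robot: dark steel foot 145 x 72 x 5 mm, coil spring, grey cup 50 mm across, black rubber pad (flat disc 44 mm across), its top 58 mm above the origin at rest. Origin on the spring's axis at the foot's underside (15 mm above the bench); axes as the plate's. Its tag is hinged 45 mm from the axis towards -x, pin along y, 10 mm above the origin.
- tag_right_end (a point): Point on the upper face of the metal tag of the right mount, 34 mm from the hinge pin, on its centre line (tag 34 mm wide, 3 mm thick, with a round end 51 mm from the pin); moves with it. The tag slopes up away from its mount, towards the robot.
- tag_right (a joint): Angle this tag is pushed down, rad: starts at 0 to 0.08, raised about 30 degrees; 0.55 is level, on its stop. Level, its pressing point (point) is 79 mm from the spring's axis towards mount -x and its upper face 11.5 mm above the mount's origin. Stiff hinge: it stays where left and takes 1 to 2 N near its end, pushed straight down.
- pad_right (a point): Centre of the top of the right mount's pad at rest (fixed point, does not follow the pad). Pads travel straight down 12 mm and spring back. All begin to give at about 1 N; half way (6 mm) they take between 3.5 and 11 N, the softest little more than half of what the next softest takes.
- spanner: Loose steel spanner, 160 mm long, lying flat on the bench beyond the plate; origin at the underside of its middle. Bystander.
- flask: Loose small amber bottle with a red cap, 56 mm across, 85 mm tall, standing left of the plate; origin at the centre of its underside. Bystander.
- beaker: Loose open steel beaker, 64 mm across, 60 mm tall, standing right of the plate; origin at the centre of its underside. Bystander.
- nut: Loose brass thumb nut, 24 mm across, 13 mm tall, standing on the plate between two mounts towards the far edge; origin at the centre of its underside. Bystander.

How it is judged:
By the outcome, as a careful person would: the job done as asked, in the order asked, and still so for the second after the job is handed in, with the robot touching nothing.
It also fails if it takes over 51 s, if anything falls off the work surface, if the arm or the gripper's body presses on something with over 40 N, if the wrist force passes 120 N, or if a joint passes its speed limit or range.

## Working session

There is one attempt and no reset: what is moved stays moved. The work goes in short steps, Python scripts to look and compute and a tool call to move; the robot and the scene stay as the last step left them, time stands still between calls to the robot, and variables do not carry over. Pictures are saved under pics/ and viewed, at most 10 in all, crops included, and the job is handed in when it is done.

Besides the shell and the picture viewer there is one more tool, called in YAML: its name, and indented under it one key for each argument. servo_tool: Moves the arm, as the interface text tells. Its arguments: {"type":"object","properties":{"motion":{"type":"array","items":{"type":"array"}},"newtons":{"type":"number"}},"required":["motion"]}

```bash
mkdir -p pics
python3 - <<'E'
from workcell import status, optics
import cv2
for n in("top","side"):
    cv2.imwrite(f"pics/{n}0.png",optics.capture(n)); print(n,optics.camera_info(n))
print(status.get_obs())
E
```

```text
top {'camera_matrix': array([[396.21231964,   0.        , 258.38239193],
       [  0.        , 396.21231964, 192.92907406],
       [  0.        ,   0.        ,   1.        ]]), 'k1': -0.04018426449945665, 'eye': array([0.4679438 , 0.03228889, 0.98792465]), 'attitude': array([ 0.71162424, -0.69921516,  0.04364373, -0.05276661])}
side {'camera_matrix': array([[370.5418215 ,   0.        , 256.25887283],
       [  0.        , 370.5418215 , 189.91398852],
       [  0.        ,   0.        ,   1.        ]]), 'k1': -0.09150575085450455, 'eye': array([ 0.5208261 , -0.73412742,  0.65879881]), 'attitude': array([ 0.89743827, -0.05367482,  0.01945817, -0.43742994])}
{'clock': 0.1, 'qpos': array([-1.42952817e+00,  5.28397212e-01,  1.43376916e+00,  1.58243209e-05,
        1.18136316e+00, -1.78501450e-01]), 'qvel': array([ 2.76251386e-03, -1.21970379e-03, -3.89765261e-03, -8.59045751e-05,
       -1.20846994e-03,  6.17758953e-04]), 'joint_torque': array([-1.46190978e-04, -4.43303061e+01, -1.78586537e+01, -1.88193344e-04,
        3.86827844e-03,  1.20693036e-05]), 'ee_pos': array([ 0.19645343, -0.59300673,  0.40381797]), 'eef_rot': array([ 9.87245646e-01,  1.59201432e-01,  2.53435943e-05, -9.68134720e-04]), 'force': array([-0.31567751, -0.10777523,  0.005718  ]), 'moment': array([0.05473115, 0.01575335, 0.01070414]), 'grip_force': 0.0, 'finger_gap': 1.0024950968504418}
```

View pics/top0.png

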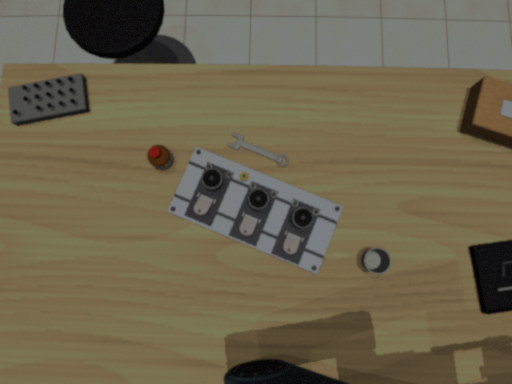

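View pics/side0.png

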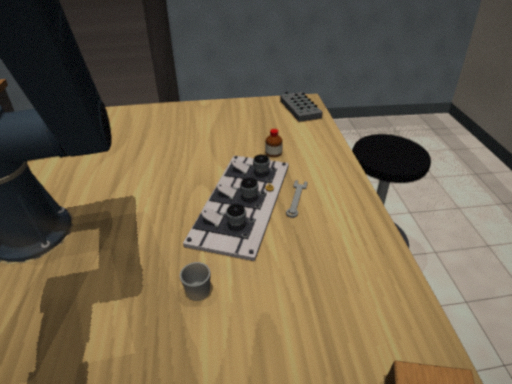

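The top view shows the plate with its row of pads at about (212,178), (259,199) and (303,217). The tags point down, towards the robot. The flask is at (159,157), the beaker at (375,261), the spanner at (258,150) and the nut at (243,176). In the side view the pads are at (261,160), (249,185) and (236,211). I'll enlarge both views for precise pixel positions.

Run:
```python
import cv2
a=cv2.imread("pics/top0.png")[140:280,160:350]; cv2.imwrite("pics/topc.png",cv2.resize(a,None,fx=4,fy=4,interpolation=cv2.INTER_CUBIC))
a=cv2.imread("pics/side0.png")[145:265,180:300]; cv2.imwrite("pics/sidec.png",cv2.resize(a,None,fx=5,fy=5,interpolation=cv2.INTER_CUBIC))
```

```text
(no output)
```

View pics/topc.png

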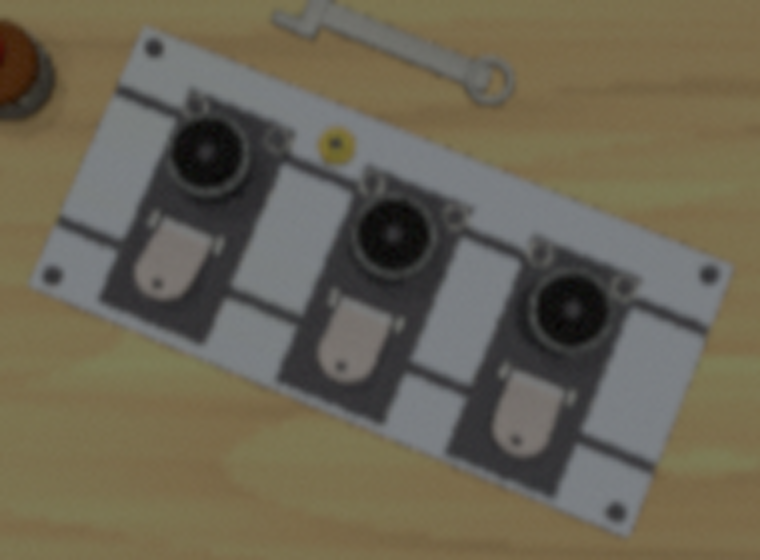

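View pics/sidec.png

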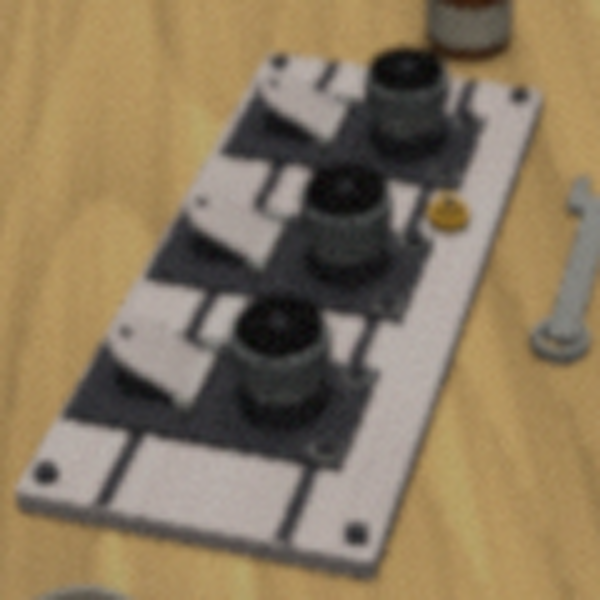

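The crops give these positions:
- **Top crop, pads:** (207,152), (394,235), (571,309)
- **Top crop, plate corners:** (143,28), (732,265), (632,535), (32,287)
- **Side crop, pads:** (407,69), (346,187), (281,322)

The mounts differ slightly in position along x.

```bash
cat > h.py <<'E'
import numpy as np, cv2
from scipy.spatial.transform import Rotation as R
from scipy.optimize import least_squares
from workcell import optics
C={n:optics.camera_info(n) for n in("top","side")}
def proj(n,P):
    c=C[n]; p=R.from_quat(c["attitude"]).inv().apply(np.atleast_2d(P)-c["eye"]); s=p[:,:2]/p[:,2:]
    s=s*(1+c["k1"]*(s**2).sum(1,keepdims=True)); return s*c["camera_matrix"][0,0]+c["camera_matrix"][:2,2]
def atz(n,uv,z): return np.r_[least_squares(lambda q:(proj(n,[*q,z])-uv)[0],[.5,0]).x,z]
E
python3 - <<'E'
from h import *
np.set_printoptions(precision=4,suppress=True)
T=lambda p:(np.array(p,float)+.5)/4-.5+[160,140]
S=lambda p:(np.array(p,float)+.5)/5-.5+[180,145]
pt=T([(207,152),(394,235),(571,309)]);ps=S([(407,69),(346,187),(281,322)])
for a,b in zip(pt,ps):
    r=least_squares(lambda P:np.r_[(proj("top",P)-a)[0],(proj("side",P)-b)[0]],[.5,0,.07])
    print("tri",r.x,"res",r.fun,"top@.073",atz("top",a,.073),"side",atz("side",b,.073))
c=np.array([atz("top",p,.015) for p in T([(143,28),(732,265),(632,535),(32,287)])])
print(c,c.mean(0)); e=c-np.roll(c,1,0); print(np.linalg.norm(e,axis=1))
for a,b in((0,1),(3,2)): d=c[a]-c[b]; print("yaw",np.arctan2(-d[0],d[1]))
for a,b in((0,3),(1,2)): d=c[a]-c[b]; print("yaw",np.arctan2(d[1],d[0]))
for p in T([(157,283),(341,366),(516,440)]): print("taghole z.048",atz("top",p,.048))
E
```

```text
tri [0.6286 0.1566 0.0714] res [ 0.0035 -0.1616 -0.1939  0.0417] top@.073 [0.6279 0.1563 0.073 ] side [0.6288 0.1542 0.073 ]
tri [0.5817 0.0457 0.0731] res [ 0.0006 -0.4275 -0.4759  0.0898] top@.073 [0.5807 0.0456 0.073 ] side [0.583 0.046 0.073]
tri [ 0.5403 -0.0574  0.0725] res [-0.0078 -0.3962 -0.408   0.0667] top@.073 [ 0.5393 -0.0574  0.073 ] side [ 0.5413 -0.0579  0.073 ]
[[ 0.7169  0.2076  0.015 ]
 [ 0.5727 -0.1622  0.015 ]
 [ 0.4079 -0.1005  0.015 ]
 [ 0.5516  0.2699  0.015 ]] [0.5623 0.0537 0.015 ]
[0.1767 0.3969 0.176  0.3972]
yaw -0.3718247159391034
yaw -0.37012105709052784
yaw -0.36050023265337017
yaw -0.35855995100978366
taghole z.048 [0.5525 0.1869 0.048 ]
taghole z.048 [0.5052 0.0759 0.048 ]
taghole z.048 [ 0.4637 -0.0279  0.048 ]
```

servo_tool:
  motion:
    - [[0.2,0.34,0],-39,0]
    - [[0.2,0.34,0],-39,0]
    - [[0.2,0.34,0],-39,0]
    - [[0.2,0.34,0],-39,0]
    - [[0.2,0.34,0],-39,0]
    - [[0.2,0.34,0],-39,0]
    - [[0.2,0.34,0],-39,0]
    - [[0.2,0.34,0],-39,0]
    - [[0.2,0.34,0],-39,0]
    - [[0.2,0.34,0],-39,0]
  newtons: 40

```text
clock: 0.93
ee_pos: [0.3973, -0.2493, 0.4044]
eef_rot: [0.984, -0.178, -0.001, -0.001]
force: [-0.2, 0.2, -0.0]
finger_gap: 0.001
grip_force: 0.0
```

servo_tool:
  motion:
    - [[0.232,0.408,-0.08],0,0]
    - [[0.232,0.408,-0.08],0,0]
    - [[0.232,0.408,-0.08],0,0]
    - [[0.232,0.408,-0.08],0,0]
    - [[0.232,0.408,-0.08],0,0]
    - [[0.232,0.408,-0.08],0,0]
    - [[0.232,0.408,-0.08],0,0]
    - [[0.232,0.408,-0.08],0,0]
    - [[0.232,0.408,-0.08],0,0]
    - [[0.232,0.408,-0.08],0,0]

```text
clock: 1.77
ee_pos: [0.6, 0.1059, 0.3339]
eef_rot: [0.984, -0.179, -0.0, 0.0]
force: [0.7, -0.6, 0.3]
finger_gap: -0.005
grip_force: 0.0
```

servo_tool:
  motion:
    - [[0.041,0.072,-0.04],0,0]
    - [[0.041,0.072,-0.04],0,0]
    - [[0.041,0.072,-0.04],0,0]
    - [[0.041,0.072,-0.04],0,0]
    - [[0.041,0.072,-0.04],0,0]
    - [[0.041,0.072,-0.04],0,0]

```text
clock: 2.27
ee_pos: [0.6401, 0.1746, 0.295]
eef_rot: [0.984, -0.18, -0.0, 0.0]
force: [-0.5, 0.4, 0.3]
finger_gap: -0.0
grip_force: 0.0
```

servo_tool:
  motion:
    - [[-0.0115,-0.0185,-0.015],0,0]
    - [[-0.0115,-0.0185,-0.03],0,0]
    - [[-0.0115,-0.0185,-0.045],0,0]
    - [[-0.0115,-0.0185,-0.045],0,0]
    - [[-0.0115,-0.0185,-0.045],0,0]

```text
clock: 2.68
ee_pos: [0.6287, 0.1556, 0.2502]
eef_rot: [0.984, -0.181, -0.0, 0.0]
force: [-0.2, 0.5, 0.3]
finger_gap: -0.003
grip_force: 0.0
```

Run:
```python
from h import *
from workcell import status
o=status.get_obs(); print(o["ee_pos"],o["force"])
t=optics.capture("top");s=optics.capture("side")
a=cv2.resize(t[130:250,160:300],None,fx=3,fy=3);b=cv2.resize(s[60:220,180:320],None,fx=3,fy=3)
b=b[:480]; a=cv2.copyMakeBorder(a,0,120,0,0,0); cv2.imwrite("pics/p1.png",cv2.hconcat([a[:,:380],b]))
```

```text
[0.62873014 0.15564687 0.25021236] [-0.15931203  0.49798393  0.32525108]
```

View pics/p1.png

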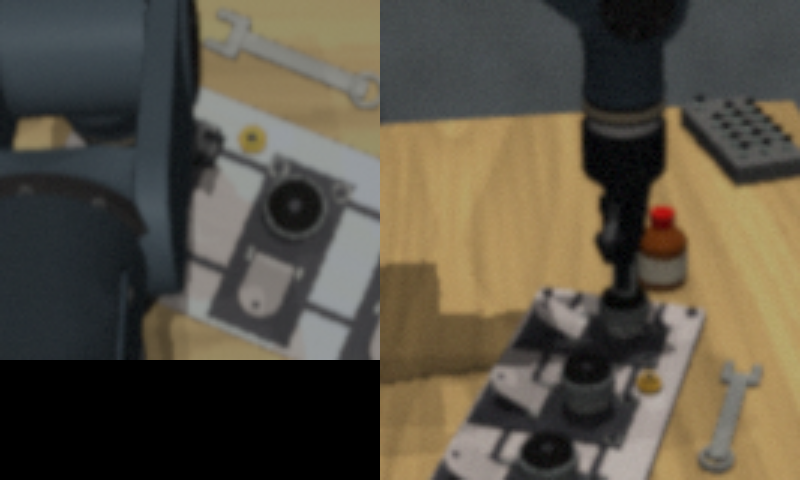

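The side picture shows the closed tips just above the centre of the left pad, at about (625,295) in the composite. The other mounts and the bottle are clear. I'll press in small steps.

servo_tool:
  motion:
    - [[0,0,-0.002],0,0]
    - [[0,0,-0.004],0,0]
    - [[0,0,-0.006],0,0]
    - [[0,0,-0.006],0,0]
    - [[0,0,-0.006],0,0]

```text
clock: 3.2
ee_pos: [0.6295, 0.1573, 0.2445]
eef_rot: [0.984, -0.179, 0.001, -0.0]
force: [1.1, -0.4, 4.5]
finger_gap: -0.001
grip_force: 2.1
```

servo_tool:
  motion:
    - [[0,0,-0.002],0,0]
    - [[0,0,-0.002],0,0]
    - [[0,0,-0.002],0,0]
    - [[0,0,-0.002],0,0]

```text
clock: 3.53
ee_pos: [0.6295, 0.1573, 0.2429]
eef_rot: [0.984, -0.179, 0.001, -0.0]
force: [-0.7, -1.2, 6.0]
finger_gap: 0.002
grip_force: 3.4
```

servo_tool:
  motion:
    - [[0,0,-0.0015],0,0]
    - [[0,0,-0.0015],0,0]
    - [[0,0,-0.0015],0,0]
    - [[0,0,-0.0015],0,0]

```text
clock: 3.87
ee_pos: [0.6295, 0.1573, 0.2417]
eef_rot: [0.984, -0.179, 0.001, -0.0]
force: [-1.6, -1.0, 7.9]
finger_gap: -0.002
grip_force: 4.3
```

servo_tool:
  motion:
    - [[0,0,-0.001],0,0]
    - [[0,0,-0.001],0,0]
    - [[0,0,-0.001],0,0]
    - [[0,0,-0.001],0,0]

```text
clock: 4.2
ee_pos: [0.6295, 0.1573, 0.241]
eef_rot: [0.984, -0.179, 0.001, -0.0]
force: [-1.2, -1.0, 10.4]
finger_gap: -0.001
grip_force: 4.9
```

servo_tool:
  motion:
    - [[0,0,-0.0007],0,0]
    - [[0,0,-0.0007],0,0]
    - [[0,0,-0.0007],0,0]
    - [[0,0,-0.0007],0,0]

```text
clock: 4.53
ee_pos: [0.6295, 0.1573, 0.2405]
eef_rot: [0.984, -0.179, 0.001, -0.0]
force: [-1.9, -0.8, 10.3]
finger_gap: 0.0
grip_force: 5.3
```

servo_tool:
  motion:
    - [[0,0,0.01],0,0]
    - [[0,0,0.035],0,0]
    - [[0,0,0.035],0,0]
    - [[-0.0465,-0.11,0.035],0,0]
    - [[-0.0465,-0.11,0.035],0,0]
    - [[-0.0465,-0.11,0.035],0,0]
    - [[-0.0465,-0.11,0.035],0,0]
    - [[-0.0465,-0.11,0.012],0,0]
    - [[-0.0465,-0.11,0.012],0,0]
    - [[-0.0465,-0.11,0.012],0,0]

```text
clock: 5.37
ee_pos: [0.5819, 0.0475, 0.2493]
eef_rot: [0.984, -0.18, -0.002, 0.0]
force: [0.6, -0.1, 0.5]
finger_gap: 0.005
grip_force: 0.0
```

Left pad: about 10.2 N at a depth of 5.5–6 mm. Next is the middle pad.

servo_tool:
  motion:
    - [[0,-0.0015,-0.002],0,0]
    - [[0,-0.0015,-0.004],0,0]
    - [[0,-0.0015,-0.006],0,0]
    - [[0,-0.0015,-0.008],0,0]
    - [[0,-0.0015,-0.008],0,0]
    - [[0,-0.0015,-0.008],0,0]
    - [[0,-0.0015,-0.008],0,0]

```text
clock: 5.95
ee_pos: [0.5829, 0.0461, 0.243]
eef_rot: [0.984, -0.179, 0.001, -0.0]
force: [0.5, 1.9, 2.9]
finger_gap: -0.002
grip_force: 1.4
```

servo_tool:
  motion:
    - [[0,0,-0.0015],0,0]
    - [[0,0,-0.0015],0,0]
    - [[0,0,-0.0015],0,0]
    - [[0,0,-0.0015],0,0]

```text
clock: 6.28
ee_pos: [0.5828, 0.0459, 0.2413]
eef_rot: [0.984, -0.179, 0.001, -0.0]
force: [1.8, 2.9, 3.3]
finger_gap: 0.001
grip_force: 1.8
```

servo_tool:
  motion:
    - [[0,0,-0.001],0,0]
    - [[0,0,-0.001],0,0]
    - [[0,0,-0.001],0,0]
    - [[0,0,-0.001],0,0]

```text
clock: 6.62
ee_pos: [0.5828, 0.0458, 0.2401]
eef_rot: [0.984, -0.179, 0.0, -0.0]
force: [2.1, 2.4, 3.4]
finger_gap: -0.003
grip_force: 2.1
```

servo_tool:
  motion:
    - [[0,0,0.01],0,0]
    - [[0,0,0.035],0,0]
    - [[0,0,0.035],0,0]
    - [[-0.0425,-0.1035,0.035],0,0]
    - [[-0.0425,-0.1035,0.035],0,0]
    - [[-0.0425,-0.1035,0.035],0,0]
    - [[-0.0425,-0.1035,0.035],0,0]
    - [[-0.0425,-0.1035,0.0105],0,0]
    - [[-0.0425,-0.1035,0.0105],0,0]
    - [[-0.0425,-0.1035,0.0105],0,0]

```text
clock: 7.45
ee_pos: [0.5391, -0.0575, 0.2495]
eef_rot: [0.984, -0.179, -0.003, -0.0]
force: [0.2, -0.2, 0.6]
finger_gap: -0.001
grip_force: 0.0
```

Middle pad: about 3.4–4 N at 6 mm, so it is probably the soft one. Next is the right pad.

servo_tool:
  motion:
    - [[0.001,0,-0.002],0,0]
    - [[0.001,0,-0.004],0,0]
    - [[0.001,0,-0.006],0,0]
    - [[0.001,0,-0.008],0,0]
    - [[0.001,0,-0.008],0,0]
    - [[0.001,0,-0.008],0,0]
    - [[0.001,0,-0.008],0,0]

```text
clock: 8.03
ee_pos: [0.5414, -0.0574, 0.2431]
eef_rot: [0.984, -0.179, 0.001, -0.0]
force: [1.5, 2.7, 4.2]
finger_gap: 0.002
grip_force: 2.4
```

servo_tool:
  motion:
    - [[0,0,-0.0018],0,0]
    - [[0,0,-0.0018],0,0]
    - [[0,0,-0.0018],0,0]
    - [[0,0,-0.0018],0,0]

```text
clock: 8.37
ee_pos: [0.5414, -0.0575, 0.2413]
eef_rot: [0.984, -0.18, 0.001, -0.0]
force: [0.0, 1.9, 7.2]
finger_gap: -0.004
grip_force: 3.3
```

servo_tool:
  motion:
    - [[0,0,-0.001],0,0]
    - [[0,0,-0.001],0,0]
    - [[0,0,-0.001],0,0]
    - [[0,0,-0.001],0,0]

```text
clock: 8.7
ee_pos: [0.5414, -0.0575, 0.2405]
eef_rot: [0.984, -0.18, 0.001, -0.0]
force: [0.4, 2.6, 7.6]
finger_gap: 0.001
grip_force: 3.8
```

servo_tool:
  motion:
    - [[0,0,0.01],0,0]
    - [[0,0,0.035],0,0]
    - [[0,0,0.035],0,0]
    - [[-0.032,0.1315,0.035],0,0]
    - [[-0.032,0.1315,0.035],0,0]
    - [[-0.032,0.1315,0.035],0,0]
    - [[-0.032,0.1315,0.035],0,0]
    - [[-0.032,0.1315,0.035],0,0]
    - [[-0.032,0.1315,0.035],0,0]

```text
clock: 9.45
ee_pos: [0.509, 0.074, 0.2746]
eef_rot: [0.984, -0.178, 0.0, 0.0]
force: [-0.7, -0.3, -0.0]
finger_gap: -0.0
grip_force: 0.0
```

servo_tool:
  motion:
    - [[-0.001,0,-0.015],0,0]
    - [[-0.001,0,-0.03],0,0]
    - [[-0.001,0,-0.04],0,0]
    - [[-0.001,0,-0.046],0,0]
    - [[-0.001,0,-0.052],0,0]
    - [[-0.001,0,-0.058],0,0]
    - [[-0.001,0,-0.064],0,0]
    - [[-0.001,0,-0.068],0,0]
    - [[-0.001,0,-0.071],0,0]
    - [[-0.001,0,-0.071],0,0]

```text
clock: 10.28
ee_pos: [0.508, 0.0738, 0.2032]
eef_rot: [0.984, -0.179, -0.0, 0.0]
force: [-0.7, 0.2, 0.1]
finger_gap: 0.005
grip_force: 0.0
```

servo_tool:
  motion:
    - [[0,0,-0.002],0,0]
    - [[0,0,-0.004],0,0]
    - [[0,0,-0.004],0,0]
    - [[0,0,-0.004],0,0]

```text
clock: 10.62
ee_pos: [0.5081, 0.0739, 0.2]
eef_rot: [0.984, -0.179, 0.0, -0.0]
force: [-0.8, 0.8, 0.7]
finger_gap: -0.001
grip_force: 1.0
```

servo_tool:
  motion:
    - [[0,0,-0.0015],0,0]
    - [[0,0,-0.0015],0,0]
    - [[0,0,-0.0015],0,0]
    - [[0,0,-0.0015],0,0]

```text
clock: 10.95
ee_pos: [0.508, 0.0739, 0.1996]
eef_rot: [0.984, -0.179, 0.001, -0.0]
force: [-2.1, 0.4, 13.2]
finger_gap: -0.0
grip_force: 6.3
```

servo_tool:
  motion:
    - [[0,0,-0.001],0,0]
    - [[0,0,-0.001],0,0]
    - [[0,0,-0.001],0,0]
    - [[0,0,-0.001],0,0]

```text
clock: 11.28
ee_pos: [0.5079, 0.0739, 0.1994]
eef_rot: [0.984, -0.179, 0.001, -0.0]
force: [-3.5, 0.6, 19.7]
finger_gap: 0.002
grip_force: 9.7
```

On the stop at the expected level height of 0.1995. I'll lift straight up, back away and check.

servo_tool:
  motion:
    - [[0,0,0.02],0,0]
    - [[0,0,0.06],0,0]
    - [[0,0,0.1],0,0]
    - [[0,0,0.14],0,0]
    - [[0,0,0.18],0,0]
    - [[0,-0.04,0.18],0,0]
    - [[0,-0.08,0.18],0,0]
    - [[0,-0.12,0.18],0,0]
    - [[0,-0.16,0.18],0,0]
    - [[0,-0.2,0.18],0,0]

```text
clock: 12.12
ee_pos: [0.5077, -0.1278, 0.3775]
eef_rot: [0.984, -0.179, 0.0, 0.0]
force: [0.8, -0.1, 0.2]
finger_gap: -0.002
grip_force: 0.0
```

servo_tool:
  motion:
    - [[-0.04,-0.04,0],0,0]
    - [[-0.06,-0.08,0],0,0]
    - [[-0.06,-0.12,0],0,0]
    - [[-0.06,-0.16,0],0,0]
    - [[-0.06,-0.2,0],0,0]
    - [[-0.06,-0.2,0],0,0]
    - [[-0.06,-0.2,0],0,0]

```text
clock: 12.7
ee_pos: [0.4478, -0.3299, 0.3772]
eef_rot: [0.983, -0.182, 0.001, 0.001]
force: [-0.3, 0.8, -0.1]
finger_gap: -0.003
grip_force: 0.0
```

Run:
```python
from h import *
t=optics.capture("top");s=optics.capture("side")
a=cv2.resize(t[130:290,140:395],None,fx=3,fy=3)
b=cv2.resize(s[120:310,170:320],None,fx=2.5,fy=2.5)
cv2.imwrite("pics/e1.png",a); cv2.imwrite("pics/e2.png",b)
```

```text
(no output)
```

View pics/e1.png

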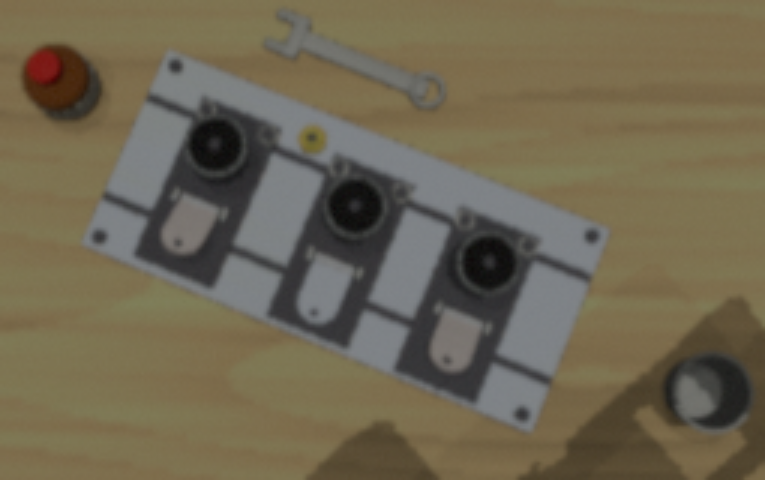

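View pics/e2.png

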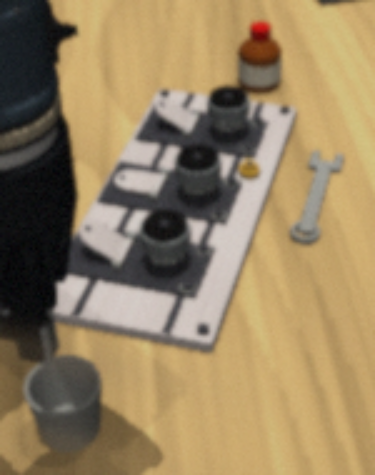

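The middle tag now lies flat: its hole is at (314,312) in the top view, and it is level at (138,181) in the side view. The left and right tags are still standing, all three pads are up, and the loose things have not moved. The arm is well above the beaker.

```bash
python3 -c "
from workcell import job; print(job.sign_off())"
```

```text
the job is handed in; nothing more can be done
None
```

I pressed the three pads left to right, about half way each (about 10, 3.5 and 7.5 N); the middle mount was softest, so I pushed its tag flat, left the other two standing, and handed the job in at about 13 s.

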